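# Push the empty tin through the swing flap of the recycling caddy

## Task

Throw away the small square empty tin that stands on the raised wooden board: push the caddy's self-closing flap open with one finger, keep it held open, and with the other finger push the tin along the board through the mouth, so that it drops into the caddy. Do not pick the tin up and do not shove the flap open with the tin. Then take the fingers out, let the flap swing shut, and leave the other things where they stand.

Things in the scene. Friction and masses are not known exactly. Their poses are not given: they have to be found in the camera images.
- mouth (a point): Middle of the near edge of the steel caddy's mouth, level with the top of the raised wooden board (140 mm above the worktop). +x points along the board into the caddy, y along the mouth's edge, z up. The board reaches 215 mm from this edge towards -x and 133 mm to either side, and is flat and fixed to the caddy. The sloping flap covers the mouth from here to its hinge.
- caddy_floor (a point): Middle of the caddy's inner floor, 135 mm below the board's top; axes as mouth. Inside, the caddy is 130 mm wide (y) and 210 mm long (x, from the mouth's edge). Its side walls rise 40 mm above the board; from 10 mm beyond the hinge to the far wall a clear fixed cover closes it, top 40 mm above the board. Heavy, fixed.
- hinge (a point): Middle of the flap's hinge line, 110 mm along +x and 35 mm above mouth; axes as mouth, hinge along y (8 mm thick rod). The flap is a plain aluminium plate 113 mm long, 122 mm wide, 4 mm thick. Shut, it slopes 18 degrees down from the hinge to the mouth's near edge, flush with the board there; it swings down into the caddy.
- flap (a joint): Angle of the flap: 0 shut, grows as it swings down into the caddy, hangs vertical at 1.26 rad, stops at 1.45. A fingertip just above the board moving along +x pushes it down ahead of itself; stop short of the hinge. A spring shuts it at once when let go: about 0.6 N at its near edge to start, up to about 5 N on a fingertip close below the hinge.
- tin_center (a point): Centre of the square empty tin: bright steel with a darker lid, 42 mm (its x) by 46 mm (its y) by 36 mm tall, about 60 g, standing on the board in front of the mouth; its x axis is roughly along the mouth's x at the start. The centre is 18 mm above its underside.
- spice_jar: Amber glass spice jar, 38 mm across, 55 mm tall, on the board at the side of the mouth, left alone. Origin under its centre.
- egg_cup: White egg cup, 42 mm across, 45 mm tall, on the board near the other side, left alone. Origin under its centre.
- saucepan: Dark saucepan, 180 mm across, 100 mm tall, on the worktop, left alone. Origin under its centre.
- mug: White mug, 80 mm across, 90 mm tall, on the worktop, left alone. Origin under its centre.
- round_can: Round steel can, 72 mm across, 60 mm tall, on the worktop, left alone. Origin under its centre.
- wooden_spoon: Wooden spoon lying on the worktop, left alone.
Things that resemble listed ones, but are neither listed nor needed, are in the scene too. Leave any green or yellow look-alike of the part that bears tin_center alone.

How it is judged:
By the outcome, as a careful person would: the job done as asked, in the order asked, and still so for the second after the job is handed in, with the robot touching nothing.
It also fails if it takes over 38 s, if anything falls off the work surface, if the arm or the gripper's body presses on something with over 40 N, if the wrist force passes 120 N, or if a joint passes its speed limit or range.

## Robot

A 6-joint arm with a two-finger parallel gripper is mounted at the origin on the work surface. World frame = base frame: x ahead of the robot, y to its left, z up, the work surface at z = 0. Lengths are in m, angles in rad, forces in N, time in s.
With the tool pointing down it reaches from about 0.35 to 0.775 m from the base axis. Payload 7.3 kg.
Tool frame: the origin (TCP) lies on the centre line of the jaws, within the pads' length; the fingertips stand 11 mm ahead of it and the grasp point (between the pads) lies 8 mm behind it; x points along the fingers, y is the direction in which the jaws open and shut, and the axes are right-handed (so a half turn about x gives the same grasp; the last joint's range is limited). The gripper opens to 92 mm and grips with 3 to 60 N. Pads are 19 mm wide; open, the fingers measure 130 mm over their backs; the gripper's body (75 mm by 190 mm) begins 47 mm behind the grasp point.
Start: joints at [1.163, 0.342, 1.524, -0, 1.275, -0.146], TCP at [0.136, 0.507, 0.238] pointing down, gripper open.
Joint ranges: [-2.53, 2.53], [-0.77, 2.02], [0.04, 2.7], [-1, 4.14], [0.28, 2.66], [-3.11, 3.11]. Speed limits (rad/s): [2.57, 2.57, 3.14, 3.14, 3.14, 3.14].

## Interface

Orientations are given as a rotation vector (axis times angle).
In Python, from bench import robot gives the robot as it stands. The module is installed in compiled form; this text tells all that it offers.
- The arm moves only by the tool drive_tool, never from a script. Its argument "motion" is a list that holds one entry, the list of rows, each a list of 6 numbers: the shift along the world's x, y, z in mm, then the turn, a rotation vector about the world's x, y, z in degrees. A call has 1 to 10 rows; each row is the pose to reach, as a shift and turn from the pose measured when the call began; what a row does not reach only later rows make up. A row lasts 1/8 s, in which the tool goes at most 62.5 mm and 10.7 degrees, less where a joint would pass 70% of its speed; a pose out of reach is approached as far as the arm can. A call with a gripper value outside its range is refused whole. "hand" is the finger opening in mm, from 0 to 91.8, set as the call begins (left out, the last holds). The fingers move at their own pace and stop on an object; "grip_force" is the grip in N (left out, the last holds). Time passes only in rows, so rows that repeat a pose let the fingers close. It gives the time, the measured TCP pose, the force and the opening at its end, in the units of the state.
- robot.state(): the state, without advancing time (a new reading comes with each control period).
- robot.read_camera(name): name is "scene" or "top" or "wrist"; returns the picture (420x560x3 uint8, red, green, blue); there is no depth.
- robot.camera_info(name): a dict with "vfov" (degrees; the focal length in pixels is half the picture's height over the tangent of half this angle, whatever the lens; pixels are square), "cx", "cy" (the principal point, pixels), "R" (3x3) and "t" (3): a world point X has camera coordinates R X + t; the wrist camera has in their place "tool_from_camera" (4x4, takes a point from camera to tool coordinates, whose origin is the TCP and whose axes are the tool frame's). Camera axes: x right, y down, z forward; pixel columns grow to the right and rows downward; lengths in m; the calibration is good to about 2 mm. The wrist camera is an equidistant fisheye: a pixel r from the principal point sees the ray r / f radians off the axis. A picture is of the moment at which its call begins: read the wrist's pose just before it. camera_info takes no time and is no camera call.
- robot.hand_in(): hands the job in, once; it reports no verdict.
The state is a dict: "time": time; "joint_pos": joint angles; "qd": joint speeds; "joint_torque": joint torques, N m; "ee_pos": TCP position; "ee_rot": TCP orientation; "force": force on the tool from outside, world axes, zero at the start; "ft_torque": the same for the moment, N m; "width": finger opening in m.
Only numpy, scipy, OpenCV 4.12 (cv2) and the standard library are available. Lean on these libraries where they do the work, as an engineer would, in place of code of your own. Each camera call takes 0.05 s, during which the arm holds its last target.

## Working session

There is one attempt and no reset: what is moved stays moved. The work goes in short steps, Python scripts to look and compute and a tool call to move; the robot and the scene stay as the last step left them, time stands still between calls to the robot, and variables do not carry over. Pictures are saved under pics/ and viewed, and the job is handed in when it is done.

Besides the shell and the picture viewer there is one more tool, called after "Emit:" by a JSON object that holds its "fn" and its "kwargs". drive_tool: Moves the arm, as the interface text tells. Its arguments: {"type":"object","properties":{"motion":{"type":"array","items":{"type":"array","items":{"type":"array","items":{"type":"number"}}}},"hand":{"type":"number"},"grip_force":{"type":"number"}},"required":["motion"]}

```bash
mkdir -p pics; ls; python3 - <<'E'
from bench import robot
import cv2
s=robot.state(); print(s['time'],s['ee_pos'],s['ee_rot'],s['width'],s['force'])
for n in ("scene","top"):
    im=robot.read_camera(n); cv2.imwrite(f"pics/{n}0.png",im[:,:,::-1])
    print(n,robot.camera_info(n))
print(robot.camera_info("wrist"))
E
```

```text
pics
0.0 [0.13570419 0.50674936 0.23703789] [ 0.20438089  1.56144147 -0.20673281] 0.09155695409324263 [ 0.20929145  0.2674423  -0.30764737]
scene {'vfov': 57.78401307688674, 'cx': 281.771185419282, 'cy': 204.8910246224661, 'R': array([[ 0.62789491,  0.77806661,  0.01898233],
       [ 0.43144977, -0.32767115, -0.84052526],
       [-0.64776468,  0.53595146, -0.54143971]]), 't': array([-0.34299686, -0.14602309,  1.6137028 ])}
top {'vfov': 53.431610936731325, 'cx': 276.0090658975011, 'cy': 203.09551386515213, 'R': array([[-0.00669619, -0.9998528 ,  0.01579704],
       [-0.98435255,  0.00380902, -0.1761691 ],
       [ 0.17608299, -0.01672952, -0.98423315]]), 't': array([-0.03197143,  0.57789805,  1.42340753])}
{'vfov': 65.70646984690485, 'cx': 279.37449270974895, 'cy': 205.3019484115452, 'tool_from_camera': array([[ 4.72688914e-04, -2.45250927e-01,  9.69459519e-01,
        -1.47020550e-01],
       [ 9.99999674e-01,  7.50195646e-04, -2.97797460e-04,
        -7.18503807e-04],
       [-6.54249207e-04,  9.69459344e-01,  2.45251201e-01,
        -6.46526260e-02],
       [ 0.00000000e+00,  0.00000000e+00,  0.00000000e+00,
         1.00000000e+00]])}
```

View pics/scene0.png

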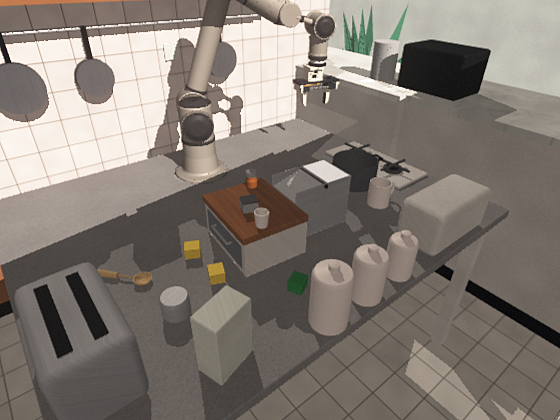

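View pics/top0.png

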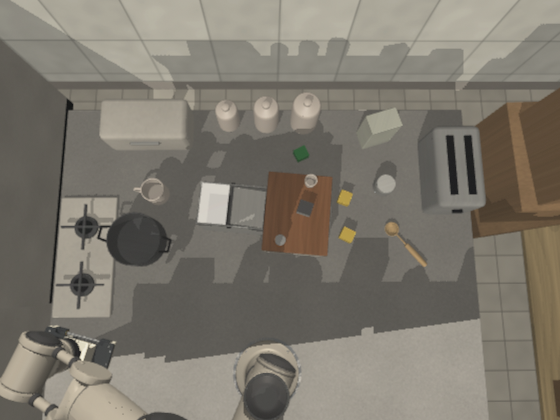

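```bash
python3 - <<'E'
import cv2
a=cv2.imread("pics/top0.png")
cv2.imwrite("pics/topcrop.png",cv2.resize(a[60:260,220:460],None,fx=3.2,fy=3,interpolation=cv2.INTER_CUBIC)[:, :800])
a=cv2.imread("pics/scene0.png")
cv2.imwrite("pics/scenecrop.png",cv2.resize(a[100:300,170:430],None,fx=3,fy=3,interpolation=cv2.INTER_CUBIC))
E
python3 - <<'E'
import cv2
a=cv2.imread("pics/top0.png")
cv2.imwrite("pics/topcrop.png",cv2.resize(a[160:270,190:345],None,fx=5,fy=5,interpolation=cv2.INTER_CUBIC))
E
```

```text
(no output)
```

View pics/topcrop.png

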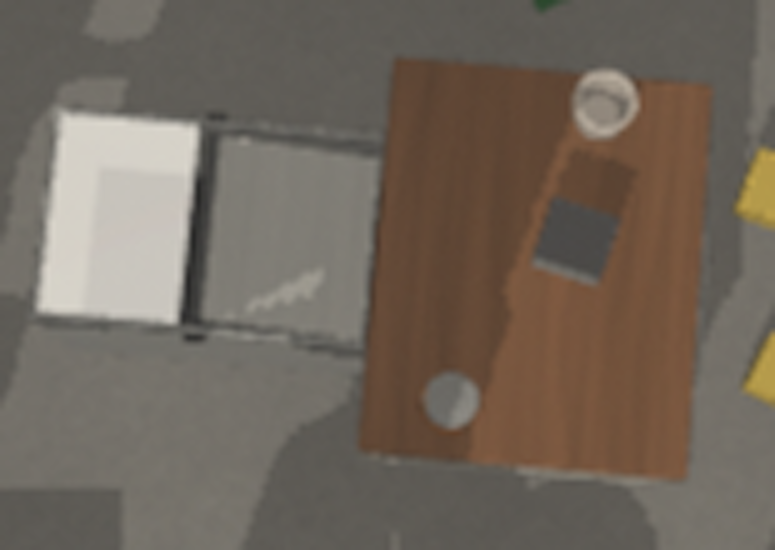

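View pics/scenecrop.png

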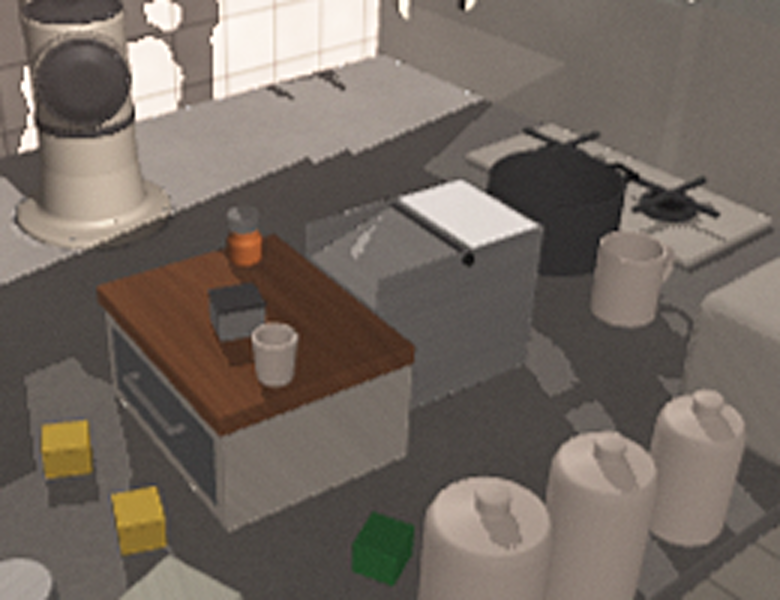

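The top view shows the board's corners, the tin's lid centred at about crop (575,238), the jar at (452,400), the egg cup at (605,103) and the hinge rod from (215,117) to (193,338).

```bash
cat > h.py <<'E'
import numpy as np
from bench import robot
def ray(cam,u,v,z):
    c=robot.camera_info(cam); f=210/np.tan(np.radians(c['vfov']/2))
    d=np.array([(u-c['cx'])/f,(v-c['cy'])/f,1]); R=c['R'];t=c['t']
    o=-R.T@t; d=R.T@d
    return o+d*(z-o[2])/d[2]
def proj(cam,X):
    c=robot.camera_info(cam); f=210/np.tan(np.radians(c['vfov']/2))
    p=c['R']@X+c['t']; return np.array([f*p[0]/p[2]+c['cx'],f*p[1]/p[2]+c['cy']])
E
python3 - <<'E'
from h import *
np.set_printoptions(precision=4,suppress=True)
g=lambda u,v,z: ray("top",190+(u-2)/5,160+(v-2)/5,z)
B=[g(397,58,.14),g(712,84,.14),g(687,480,.14),g(360,453,.14)]
for b in B: print(b)
print([np.linalg.norm(B[i]-B[(i+1)%4]) for i in range(4)])
near=(B[0]+B[3])/2; far=(B[1]+B[2])/2; X=near-far; X/=np.linalg.norm(X)
Y1=(B[3]-B[0])/np.linalg.norm(B[3]-B[0])
print("mouthmid",near,"X",X,np.degrees(np.arctan2(X[1],X[0])),"edge yaw",np.degrees(np.arctan2(Y1[1],Y1[0])))
print("hinge",g(204,228,.175), g(215,117,.175)-g(193,338,.175))
print("lid",[g(*p,.176) for p in [(552,198),(619,219),(600,280),(535,262)]])
print("lid c", g(575,238,.176))
print("jar top",g(452,400,.195),"cup",g(605,103,.185))
s=lambda u,v,z: ray("scene",170+(u-1)/3,100+(v-1)/3,z)
print("scene tin lid corners",[s(*p,.176) for p in [(208,292),(252,284),(265,304),(219,315)]])
print("scene cup top",s(274,334,.185),"jar top",s(243,216,.195), "mouth corners",s(414,350,.14),s(275,238,.14),s(98,293,.14),s(222,418,.14))
E
```

```text
[ 0.671  -0.0107  0.14  ]
[ 0.6524 -0.2226  0.14  ]
[ 0.3878 -0.1982  0.14  ]
[0.4065 0.0144 0.14  ]
[np.float64(0.21273548399599337), np.float64(0.2657908102077947), np.float64(0.21344640441030574), np.float64(0.2657365875759978)]
mouthmid [0.5387 0.0019 0.14  ] X [0.0875 0.9962 0.    ] 84.98245667217769 edge yaw 174.59065199938894
hinge [0.5493 0.1143 0.175 ] [ 0.1447 -0.0124  0.    ]
lid [array([ 0.568 , -0.1108,  0.176 ]), array([ 0.554 , -0.1539,  0.176 ]), array([ 0.5142, -0.1408,  0.176 ]), array([ 0.5261, -0.0991,  0.176 ])]
lid c [ 0.5416 -0.1252  0.176 ]
jar top [ 0.4357 -0.0443  0.195 ] cup [ 0.6289 -0.1456  0.185 ]
scene tin lid corners [array([ 0.5199, -0.1426,  0.176 ]), array([ 0.5333, -0.1001,  0.176 ]), array([ 0.5708, -0.1115,  0.176 ]), array([ 0.5605, -0.1572,  0.176 ])]
scene cup top [ 0.6285 -0.1431  0.185 ] jar top [ 0.4412 -0.0458  0.195 ] mouth corners [ 0.6771 -0.0135  0.14  ] [0.4191 0.0113 0.14  ] [ 0.404 -0.202  0.14 ] [ 0.653 -0.218  0.14 ]
```

```bash
cat >> h.py <<'E'
from scipy.spatial.transform import Rotation as Ro
M=np.array([.540,.0015,.140]); A=np.radians(85)
MX=np.array([np.cos(A),np.sin(A),0]); MY=np.array([-np.sin(A),np.cos(A),0])
def w(x,y,z): return M+MX*x+MY*y+np.array([0,0,z])
def toM(p): d=np.asarray(p)-M; return np.array([d@MX,d@MY,d[2]])
def target(sgn=1):
    y=sgn*MX; x=np.array([0,0,-1.]); return Ro.from_matrix(np.column_stack([x,y,np.cross(x,y)]))
def turn(sgn): 
    s=robot.state(); return np.degrees((target(sgn)*Ro.from_rotvec(s['ee_rot']).inv()).as_rotvec())
E
python3 - <<'E'
from h import *
s=robot.state()
print(Ro.from_rotvec(s['ee_rot']).as_matrix())
for g in (1,-1): print(g,turn(g))
print("shift to above", (w(-.127,-.014,.10)-s['ee_pos'])*1000)
for n,p in dict(tin=(.543,-.1265,.158),jar=(.438,-.045,.14),cup=(.6287,-.1445,.14)).items(): print(n,toM(p))
E
```

```text
[[-5.48888137e-04  2.58847932e-01  9.65917930e-01]
 [-1.16564516e-03  9.65917253e-01 -2.58848413e-01]
 [-9.99999170e-01 -1.26799639e-03 -2.28455681e-04]]
1 [ 0.0693618  -0.02553984 10.00173276]
-1 [-3.79852389e-02 -1.03161347e-01 -1.69998232e+02]
shift to above [ 407.16774847 -633.06236903    2.85841795]
tin [-0.12725145 -0.01414452  0.018     ]
jar [-0.05521294  0.09755912  0.        ]
cup [-0.13771371 -0.10108721  0.        ]
```

Emit:
{"fn": "drive_tool", "kwargs": {"motion": [[[40,-30,5,0,0,0],[85,-60,10,0,0,2],[130,-90,15,0,0,4],[175,-125,15,0,0,6],[220,-165,15,0,0,8],[260,-210,15,0,0,10],[295,-260,15,0,0,10],[325,-310,15,0,0,10],[350,-365,15,0,0,10],[370,-420,15,0,0,10]]], "hand": 91.8}}

```text
time: 1.35
ee_pos: [0.5063, 0.0849, 0.2517]
ee_rot: [0.068, 1.57, -0.07]
force: [0.2, 0.3, 0.1]
width: 0.092
```

Emit:
{"fn": "drive_tool", "kwargs": {"motion": [[[10,-55,0,0,0,0],[20,-110,0,0,0,0],[30,-165,0,0,0,0],[37,-213,0,0,0,0],[37,-213,0,0,0,0],[37,-213,0,0,0,0]]]}}

```text
time: 2.1
ee_pos: [0.5429, -0.1277, 0.2513]
ee_rot: [0.069, 1.572, -0.069]
force: [0.9, -1.1, -0.7]
width: 0.0917
```

```bash
python3 - <<'E'
from h import *
import cv2
s=robot.state(); im=robot.read_camera("wrist"); t=robot.read_camera("top")
print(s['time'],s['ee_pos'],toM(s['ee_pos']),turn(1),s['width'],s['qd'].round(3) if hasattr(s['qd'],'round') else s['qd'])
np.savez("w1.npz",p=s['ee_pos'],r=s['ee_rot'])
cv2.imwrite("pics/w1.png",cv2.resize(im[:,:,::-1],None,fx=1.4,fy=1.4,interpolation=cv2.INTER_CUBIC)); cv2.imwrite("pics/top1.png",t[:,:,::-1])
E
```

```text
2.1 [ 0.54294985 -0.12772564  0.25125314] [-0.1284768  -0.01420138  0.11125314] [ 0.04838929 -0.07200859 -0.07221107] 0.0916740579543599 [ 0.026 -0.011  0.004  0.    -0.002 -0.002]
```

View pics/w1.png

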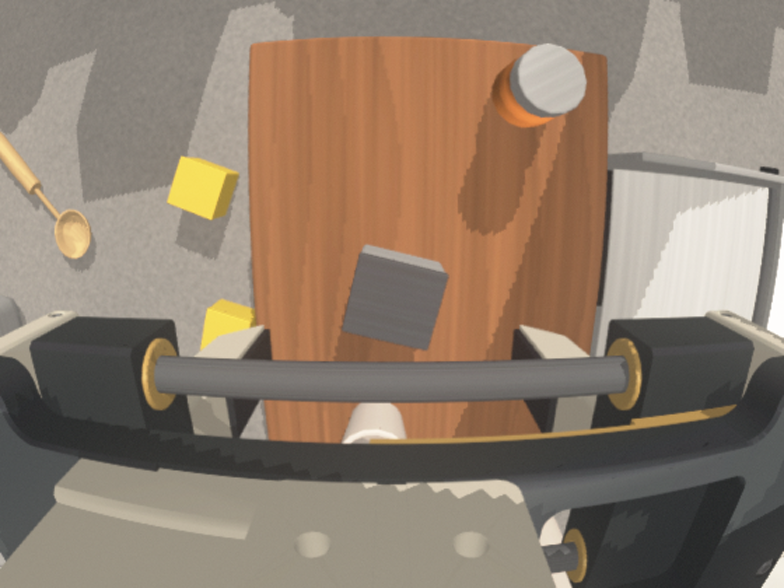

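The wrist view shows the lid with corners at about (358,256), (446,273), (430,348) and (343,330). The mouth-side board edge is near column 605 and the jar top is at (548,80). I'll check these against the top-camera estimate.

```bash
python3 - <<'E'
from h import *
np.set_printoptions(precision=4,suppress=True)
d=np.load("w1.npz"); c=robot.camera_info("wrist"); f=210/np.tan(np.radians(c['vfov']/2)); T=c['tool_from_camera']; Rt=Ro.from_rotvec(d['r']).as_matrix()
def wr(u,v,z):
    x,y=(u/1.4-c['cx']),(v/1.4-c['cy']); r=np.hypot(x,y); th=r/f
    k=np.array([x/r*np.sin(th),y/r*np.sin(th),np.cos(th)])
    o=Rt@T[:3,3]+d['p']; k=Rt@T[:3,:3]@k
    return o+k*(z-o[2])/k[2]
P=[toM(wr(*q,.176)) for q in [(358,256),(446,273),(430,348),(343,330)]]
for p in P: print(p)
print("c",np.mean(P,0)); print([np.linalg.norm(P[i]-P[(i+1)%4]) for i in range(4)])
print("edge",toM(wr(606,150,.14)),toM(wr(598,280,.14)),toM(wr(608,70,.14)),"jar",toM(wr(548,80,.195)))
E
```

```text
[-0.1459  0.0106  0.036 ]
[-0.1019  0.002   0.036 ]
[-0.109  -0.0383  0.036 ]
[-0.1544 -0.0283  0.036 ]
c [-0.1278 -0.0135  0.036 ]
[np.float64(0.04484591636518875), np.float64(0.040914754804991044), np.float64(0.046511811050720615), np.float64(0.039818576334833725)]
edge [0.0002 0.0711 0.    ] [ 0.     -0.0097  0.    ] [0.0022 0.1216 0.    ] jar [-0.0574  0.0975  0.055 ]
```

The wrist and top cameras agree to about 1 mm. I'll descend straddling the tin.

Emit:
{"fn": "drive_tool", "kwargs": {"motion": [[[1,9,-20,0,0,0],[1,9,-50,0,0,0],[1,9,-80,0,0,0],[1,9,-92,0,0,0],[1,9,-95,0,0,0],[1,9,-95,0,0,0]]]}}

```text
time: 2.95
ee_pos: [0.5446, -0.1178, 0.1576]
ee_rot: [0.066, 1.57, -0.068]
force: [0.1, 0.4, -0.2]
width: 0.0921
```

```bash
cat > look.py <<'E'
from h import *
import cv2,sys
n=sys.argv[1]
s=robot.state(); print(round(s['time'],2),s['ee_pos'],toM(s['ee_pos']).round(4),turn(1).round(2),s['force'].round(2),round(s['width'],4))
for c in sys.argv[2:]:
    a=robot.read_camera(c)[:,:,::-1]
    if c=="scene": a=a[130:270,180:380]; k=4
    elif c=="top": a=a[160:270,190:345]; k=5
    else: k=1.3
    cv2.imwrite(f"pics/{c}_{n}.png",cv2.resize(np.ascontiguousarray(a),None,fx=k,fy=k,interpolation=cv2.INTER_CUBIC))
E
python3 look.py 2 wrist scene
```

```text
2.95 [ 0.54462697 -0.11780577  0.1575509 ] [-0.1184 -0.015   0.0176] [ 0.08  0.01 -0.09] [ 0.14  0.35 -0.22] 0.0921
```

View pics/scene_2.png

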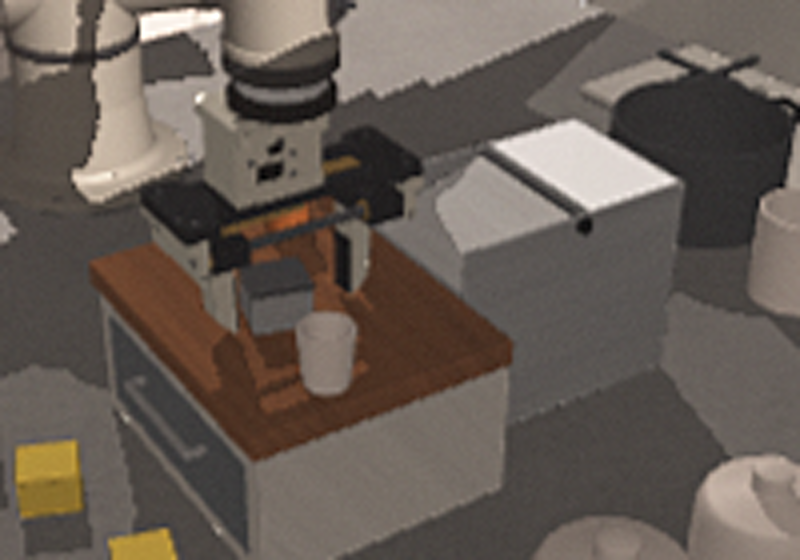

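View pics/wrist_2.png

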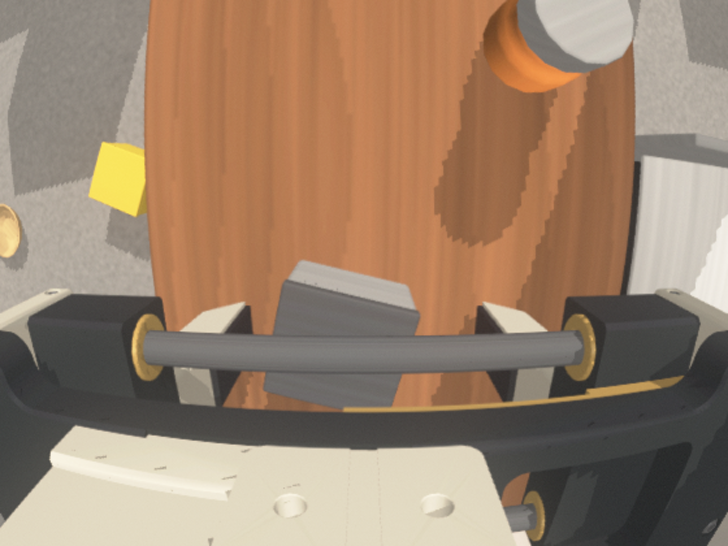

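Emit:
{"fn": "drive_tool", "kwargs": {"motion": [[[1,10,-2,0,0,0],[2,20,-2,0,0,0],[2.5,30,-2,0,0,0],[3.5,40,-2,0,0,0],[4.5,50,-2,0,0,0],[5,60,-2,0,0,0],[6,70,-2,0,0,0],[7,80,-2,0,0,0],[8,90,-2,0,0,0],[8,90,-2,0,0,0]]]}}

```text
time: 4.3
ee_pos: [0.5528, -0.0271, 0.1558]
ee_rot: [0.066, 1.569, -0.068]
force: [-0.3, 0.5, 1.3]
width: 0.0917
```

```bash
python3 look.py 3 wrist scene
```

```text
4.3 [ 0.55278492 -0.02714468  0.15579991] [-0.0274 -0.0152  0.0158] [ 0.07  0.04 -0.13] [-0.25  0.54  1.3 ] 0.0917
```

View pics/scene_3.png

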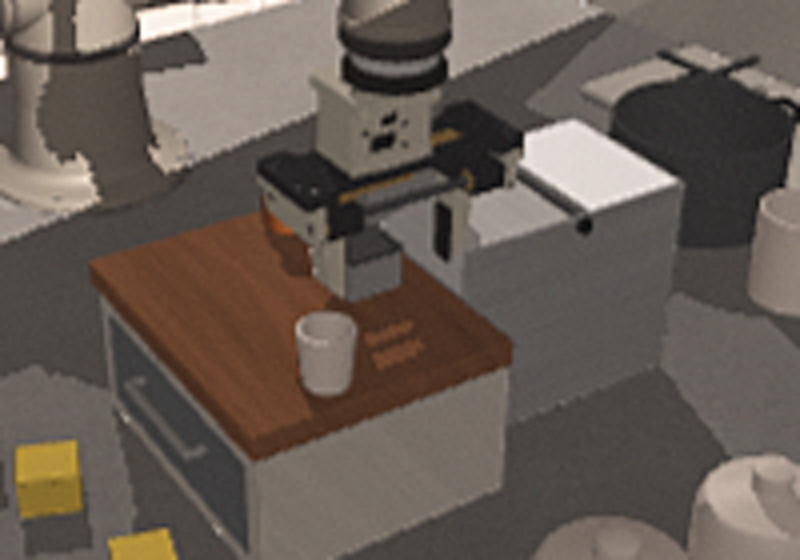

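View pics/wrist_3.png

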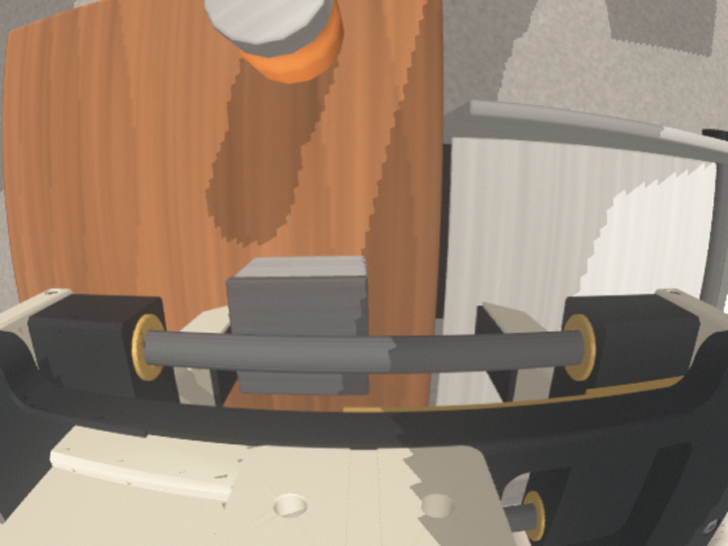

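The tin sits squarely against the rear finger and the front finger is in the mouth. Continuing.

Emit:
{"fn": "drive_tool", "kwargs": {"motion": [[[0.8,9,0,0,0,0],[1.5,18,0,0,0,0],[2.2,26,0,0,0,0],[3,34,0,0,0,0],[3,34,0,0,0,0]]]}}

```text
time: 5.03
ee_pos: [0.5558, 0.007, 0.1558]
ee_rot: [0.066, 1.569, -0.067]
force: [-0.6, -0.1, 1.6]
width: 0.0915
```

```bash
python3 look.py 4 wrist
```

```text
5.03 [0.55581138 0.00702158 0.15583015] [ 0.0069 -0.0153  0.0158] [ 0.05  0.05 -0.14] [-0.56 -0.11  1.63] 0.0915
```

View pics/wrist_4.png

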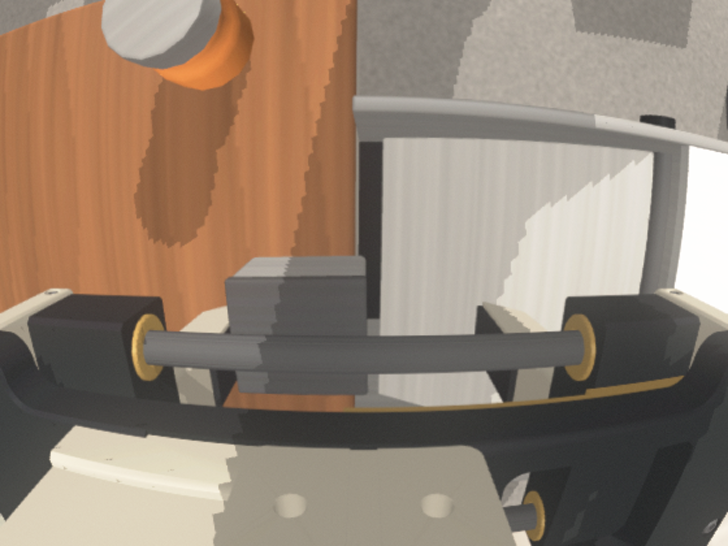

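Emit:
{"fn": "drive_tool", "kwargs": {"motion": [[[0.7,8,0,0,0,0],[1.5,18,0,0,0,0],[2.4,28,0,0,0,0],[2.4,28,0,0,0,0],[2.4,28,0,0,0,0],[2.4,28,0,0,0,0]]]}}

```text
time: 5.82
ee_pos: [0.5582, 0.0348, 0.1561]
ee_rot: [0.066, 1.569, -0.067]
force: [-1.8, -1.0, 3.9]
width: 0.0915
```

```bash
python3 look.py 5 wrist scene
```

```text
5.83 [0.55817814 0.034838   0.15612558] [ 0.0348 -0.0152  0.0161] [ 0.04  0.06 -0.13] [-1.81 -1.    3.93] 0.0915
```

View pics/wrist_5.png

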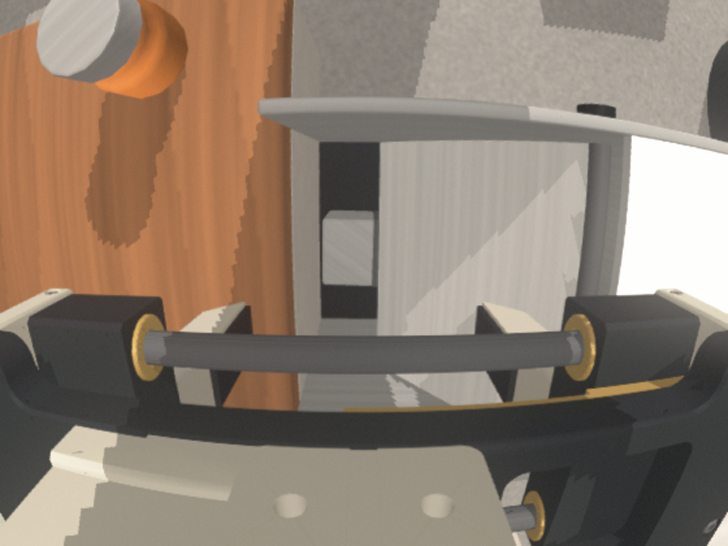

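View pics/scene_5.png

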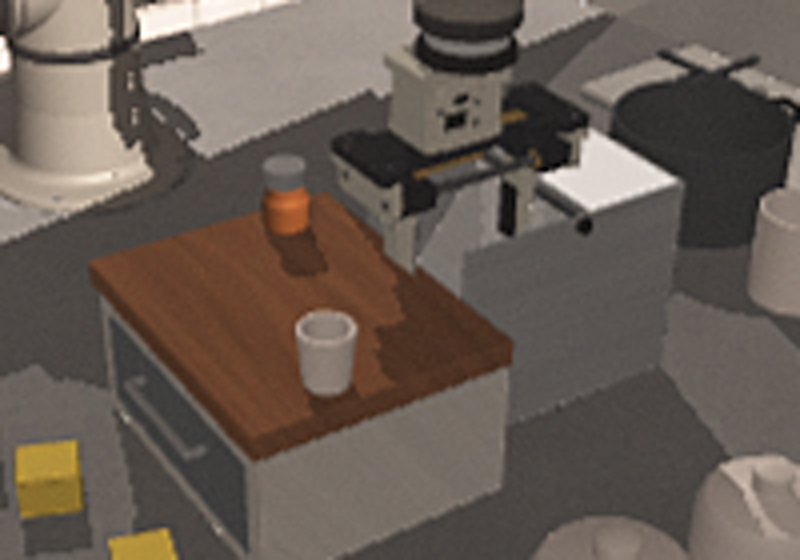

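The tin lies on the caddy's floor: it shows small at (350,248), with dark floor around it. Next I back out along the entry path.

Emit:
{"fn": "drive_tool", "kwargs": {"motion": [[[-0.8,-9,0,0,0,0],[-2,-22,0,0,0,0],[-3.2,-36,0,0,0,0],[-4.4,-50,0,0,0,0],[-5.6,-64,0,0,0,0],[-7,-78,0,0,0,0],[-8,-92,0,0,0,0],[-9.3,-106,0,0,0,0],[-10.5,-120,0,0,0,0],[-10.5,-120,0,0,0,0]]]}}

```text
time: 7.18
ee_pos: [0.5476, -0.0864, 0.1561]
ee_rot: [0.067, 1.569, -0.069]
force: [-0.2, -0.6, -0.2]
width: 0.092
```

Emit:
{"fn": "drive_tool", "kwargs": {"motion": [[[0,0,15,0,0,0],[0,0,45,0,0,0],[0,0,80,0,0,0],[-1,-20,120,0,0,0],[-2,-50,150,0,0,0],[-2,-60,150,0,0,0],[-2,-60,150,0,0,0]]]}}

```text
time: 8.05
ee_pos: [0.5453, -0.1462, 0.3056]
ee_rot: [0.068, 1.569, -0.069]
force: [-0.2, 1.1, -0.2]
width: 0.0918
```

```bash
python3 look.py 6 wrist scene top
```

```text
8.05 [ 0.54529859 -0.14623007  0.30563334] [-0.1467 -0.0182  0.1656] [0.01 0.02 0.  ] [-0.21  1.14 -0.16] 0.0918
```

View pics/wrist_6.png

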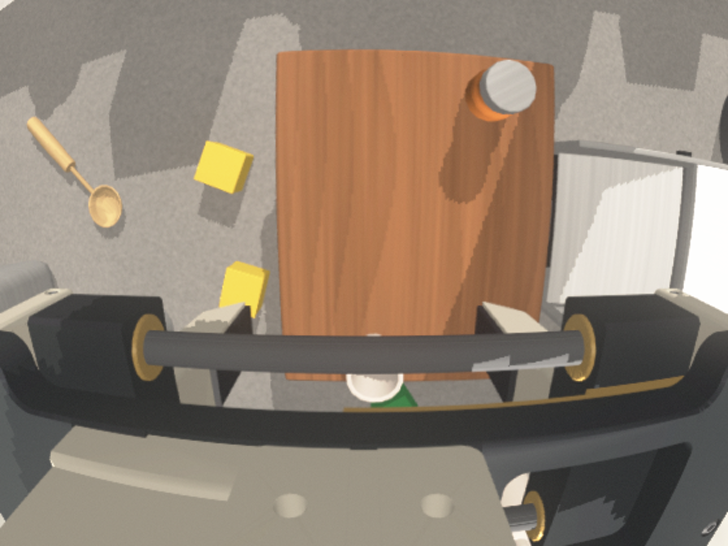

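View pics/scene_6.png

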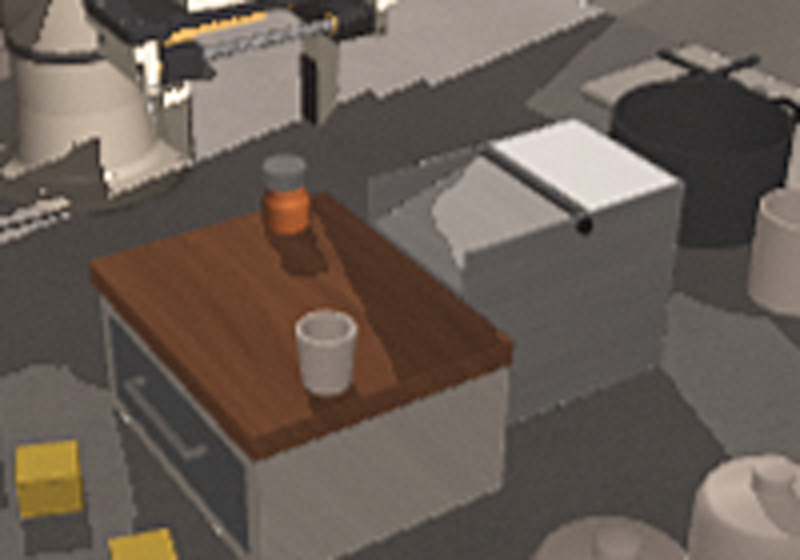

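View pics/top_6.png

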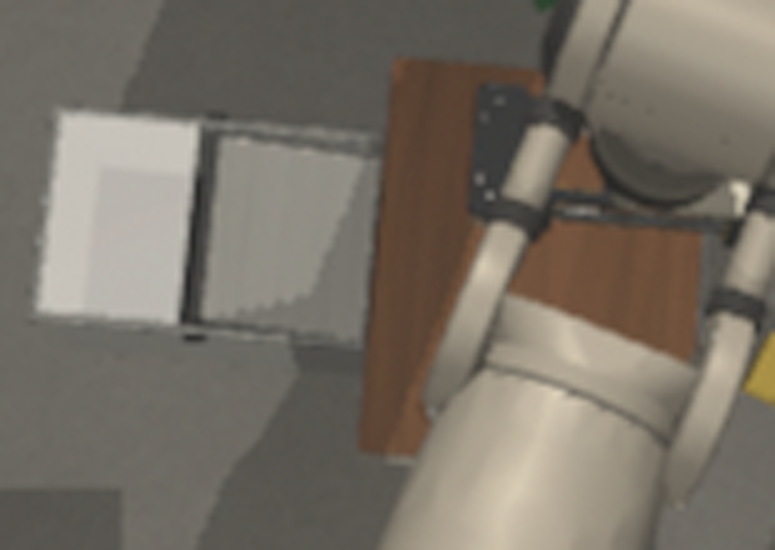

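The flap is flush with the board again, and the board holds only the jar and the egg cup, both where they started. The gripper is clear of everything, so I'm handing in.

```bash
python3 -c "
from bench import robot
print(robot.hand_in())"
```

```text
the job is handed in; nothing more can be done
None
```

The tin is in the caddy and the flap has swung shut. I lowered the open gripper so its fingers stood either side of the tin, then moved it along the board. The front finger pushed the flap open and held it while the rear finger pushed the tin through the mouth. The tin slid part of the way along the board before the front finger reached the flap, because the jaws open only 92 mm. The flap was open well before the tin got to the mouth.

- **Tin:** the wrist camera showed it lying on the caddy floor while the flap was still held open.
- **Flap:** after I backed the fingers out along the board and raised the gripper, the pictures showed the flap flush with the board.
- **Other things:** the spice jar and egg cup stand where they were. The other things showed no change in the pictures, though the last views did not cover every item.
- **Limits:** I handed in at about 8 s. The highest force I read was about 4.5 N, though I only read it at the end of each move.

None of my checks failed or disagreed: the wrist and top cameras placed the tin within about 1 mm of each other.

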